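Post an empty carton through the locked flap of a counter bin

TASK

The waste bin on the worktop has a sprung flap with a pet lock. Swing the lock lever with the red knob all the way out to its free side and leave it there, then set the empty green carton on the bin's loading ledge and push it in through the flap until it drops down inside and the flap has swung shut behind it. Do not shift or knock over the blue tumbler, the mug or the glass.

Things in the scene. Friction and masses are not known exactly. Their poses are not given: they have to be found in the camera images.
- bin: Fixed counter-top waste bin: aluminium shell, black front frame and lid; 170 deep, 210 wide, 258 high. Origin: in the plane of the front frame, below the middle of the mouth, at worktop height. x points level into the bin (the way the carton is pushed), y to the bin's left (the lever's side), z up. Behind the flap it is hollow and empty down to the floor, 3 high.
- ledge (a point): Middle of the ledge's top, at bin x = -55, z = 120; axes as the bin's. A level steel sheet, 148 wide, from bin x = -110 to x = 12, under the flap, where it ends; its sides are turned up 8 high (142 clear between). The carton starts to tip in when its middle passes x = 12 (rear end at -49), but the flap then holds it hanging on the edge until its raised rear end is pushed on and down to x = 20.
- lintel (a point): Middle of the lintel's lower front edge, 228 above the worktop; axes as the bin's. The mouth below is 144 wide and 108 high over the ledge, the frame 12 thick. The lintel stops a gripper that points straight down before the carton is in; tilted about 45 degrees forward, the fingertips can follow to bin x = 10 at 160 above the worktop, and to x = 25 if lowered to 137.
- flap (a joint): Smoked see-through flap, 138 wide, 95 tall, 4 thick, hung from a hinge along y at bin x = 14, z = 225. 0 = shut (hanging upright, lower edge 10 above the ledge), positive = swung into the bin, to 1.5 rad; opens inward only. A spring shuts it (0.05 N m at 0, rising 0.02 N m per rad); it presses on the carton's top front edge, so a carton pushed low down lifts its nose.
- lock (a joint): Lock lever on the left jamb: a steel bar that turns on a spindle along bin x at bin y = 88, z = 165; red knob 85 from the spindle. 0 = upright, knob on top: locked, its tongue is behind the flap. Positive = knob swung outward to the bin's left (+y) and down; 1.45 rad = nearly level, at the stop; free above 1.1. Starts at 0 to 0.2. Friction of 0.1 N m holds it where left.
- lock_knob (a point): Middle of the red knob: a cylinder of 18 diameter and 38 long, its axis along bin x, standing out from the front frame from bin x = -10 to -48. With the lever upright it is 250 above the worktop.
- carton: Empty green tea carton, a closed box 122 long, 70 wide, 74 high, 100 to 180 g, lying on the worktop in front of the ledge. Origin: centre of its underside; its own y axis is the long one (122), x the 70 one, z up. Starts 195 to 225 in front of the bin's front plane, its long side within 0.45 rad of the bin's x axis, up to 70 to one side.
- tumbler_blue: Blue tumbler with a lid, 74 across, 181 high, standing on the worktop to the right of the bin; origin at the centre of its underside. To be left alone.
- mug: White mug, 87 across, 90 high, standing near the front edge of the worktop, left of the bin; origin at the centre of its underside. To be left alone.
- water_glass: Drinking glass, 81 across, 93 high, standing near the front edge of the worktop on the right; origin at the centre of its underside. To be left alone.
There are look-alikes about, which are no part of the job. What is shaped like the carton but yellow is not meant.

How it is judged:
On the way, in this order (a step that is already met when the one before it is completed fails the run):
1. the lock lever is swung out to its free side (value of joint lock above 1.15 rad), for 0.2 s.
2. the carton pushes the flap open from the ledge (value of joint flap above 0.5 rad and contact force between carton and flap above 0.1 N and z of carton in the frame of bin above 0.1 m), for 0.1 s.
At the end, for the whole second after the job is handed in: The carton lies still inside the bin, below the flap; the flap hangs shut (within 0.06 rad); the lock lever is left swung out (more than 1.15 rad) (value of joint flap below 0.06 rad and value of joint lock above 1.15 rad and x of carton in the frame of bin between 0.01 and 0.17 m and y of carton in the frame of bin between -0.105 and 0.105 m and z of carton in the frame of bin between -0.01 and 0.13 m and linear speed of carton below 0.02 m/s); the robot touches nothing.
It fails at once if the tumbler is shifted more than 40 mm or tipped (distance of tumbler_blue from where it was at the start of the episode above 0.04 m or angle between tumbler_blue's own z axis and vertical above 0.4 rad).
It fails at once if the mug is shifted more than 40 mm or tipped (distance of mug from where it was at the start of the episode above 0.04 m or angle between mug's own z axis and vertical above 0.4 rad).
It fails at once if the glass is shifted more than 40 mm or tipped (distance of water_glass from where it was at the start of the episode above 0.04 m or angle between water_glass's own z axis and vertical above 0.4 rad).
It also fails if it takes over 58 s, if anything falls off the work surface, if the arm or the gripper's body presses on something with over 40 N, if the wrist force passes 120 N, or if a joint passes its speed limit or range.

ROBOT

A 6-joint arm with a two-finger parallel gripper is mounted at the origin on a cart in front of the work surface, level with it; the furniture and walls round the work are solid. World frame = base frame: x ahead of the robot, y to its left, z up, the work surface at z = 0. Lengths are in m, angles in rad, forces in N, time in s.
With the tool pointing down it reaches from about 0.25 to 0.725 m from the base axis. Payload 9.7 kg.
Tool frame: the origin (TCP) lies between the finger pads; the fingertips stand 19 mm ahead of it and the grasp point (between the pads) is the TCP; z points along the fingers, y is the line along which they close (so a half turn about z gives the same grasp; the last joint's range is limited). The gripper opens to 85 mm and grips with 20 to 120 N. Pads are 22 mm wide; open, the fingers measure 114 mm over their backs; the gripper's body (76 mm by 85 mm) begins 54 mm behind the grasp point. The pads swing forward as they close: fully open they stand 13 mm farther back than shut.
Start: joints at [-1.141, 0.087, 0.176, 1.66, 0, 1.571], TCP at [0.229, -0.5, 0.25] pointing down, gripper open.
Joint ranges: [-3.13, 3.13], [-0.85, 1.81], [-1.15, 1.24], [-2.2, 2.28], [-1.44, 1.52], [-3.14, 3.14]. Speed limits (rad/s): [2.22, 2.22, 2.57, 3.14, 3.14, 3.14].

INTERFACE

Orientations are given as a unit quaternion [w, x, y, z].
In Python, from workcell import manip gives the robot as it stands. The module is installed in compiled form; this text tells all that it offers.
- The arm moves only by the shell command python3 -m inch 'ROWS' [OPENING] [FORCE]. ROWS is JSON, a list of rows, each an object of numbers: "tx", "ty", "tz": the shift along the tool's x, y, z in cm; "rx", "ry", "rz": the turn, a rotation vector about the tool's x, y, z in degrees. In form: [{"tx": .., "ty": .., "tz": .., "rx": .., "ry": .., "rz": ..}, ...]. A call has exactly 8 rows; each row shifts and turns the commanded pose from where the row before left it, along the tool's axes as they then stand; what a row does not reach is not made up. A row lasts 1/12 s, in which the tool goes at most 41.7 mm and 7.16 degrees, less where a joint would pass 70% of its speed; a pose out of reach is approached as far as the arm can. A call is refused whole if a number of a shift passes 4.17 or a number of a turn 7.16, either way. A call with a gripper value outside its range is refused whole. OPENING is the closure, from -1 (fully open) to 1 (shut), set as the call begins (- or left out, the last holds). The fingers move at their own pace and stop on an object; FORCE is the grip in N (left out, the last holds). Time passes only in rows, so rows that do not move let the fingers close, or fill a call up. It gives the time, the measured TCP pose, the force, the opening and the grip force at its end, in the units of the state.
- manip.get_state(): the state, without advancing time (a new reading comes with each control period).
- manip.read_camera(name): name is "scene" or "top"; returns a dict with "color" (480x640x3 uint8, red, green, blue), "mtx" (3x3 intrinsics, pixels), "distortion" ([k1, k2, p1, p2, k3] as OpenCV has them; the pictures are not rectified), "eye" and "rotation" of the camera in the world. Camera axes: x right, y down, z forward; pixel columns grow to the right and rows downward; lengths in m; the calibration is good to about 2 mm. A picture is of the moment at which its call begins. There is no depth.
- manip.finish_job(): hands the job in; it is judged then, once.
The state is a dict: "t": time; "joint_positions": joint angles; "joint_velocities": joint speeds; "joint_efforts": joint torques, N m; "eef_pos": TCP position; "tool_rot": TCP orientation; "wrist_force": force on the tool from outside, world axes, zero at the start; "moment": the same for the moment, N m; "finger_gap": finger opening in m; "finger_force": force on a finger pad.
Only numpy, scipy, OpenCV 4.12 (cv2) and the standard library are available. Lean on these libraries where they do the work, as an engineer would, in place of code of your own. Each camera call takes 0.05 s, during which the arm holds its last target. There are 200 camera calls.

## Working session

There is one attempt and no reset: what is moved stays moved. The work goes in short steps, Python scripts to look and compute and a shell command to move; the robot and the scene stay as the last step left them, time stands still between calls to the robot, and variables do not carry over. Pictures are saved under pics/ and viewed, at most 10 in all, crops included, and the job is handed in when it is done.

```bash
mkdir -p pics; ls
python3 - <<'E'
from workcell import manip
import cv2,numpy as np,pickle
s=manip.get_state();print(s['eef_pos'],s['tool_rot'],s['t'])
for n in("scene","top"):
    c=manip.read_camera(n);pickle.dump(c,open(n+'.pkl','wb'));cv2.imwrite(f'pics/{n}0.png',c['color'][...,::-1])
    print(n,c['mtx'],c['distortion'],c['eye'],c['rotation'])
E
```

```text
pics
[ 0.22910201 -0.4997948   0.24958487] [-6.43114055e-04  9.76996202e-01  2.13255689e-01 -1.40127843e-04] 0.0
scene [[456.25243592   0.         317.85245284]
 [  0.         456.25243592 235.23754667]
 [  0.           0.           1.        ]] [-0.0150175  0.         0.         0.         0.       ] [-0.82807779  0.15416107  1.03163239] [ 0.35080164 -0.61082957  0.61931376 -0.34680817]
top [[549.63896765   0.         317.37113289]
 [  0.         549.63896765 249.20948005]
 [  0.           0.           1.        ]] [-0.07238739  0.          0.          0.          0.        ] [-0.56536498  0.29017517  1.65274323] [ 0.21434106 -0.64163323  0.69466359 -0.24455513]
```

View pics/scene0.png

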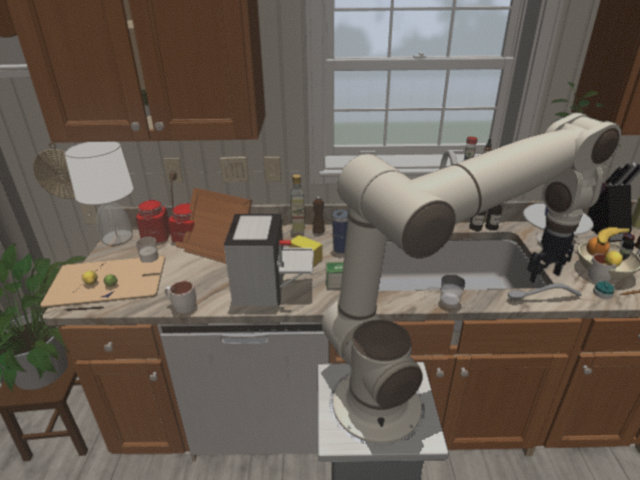

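View pics/top0.png

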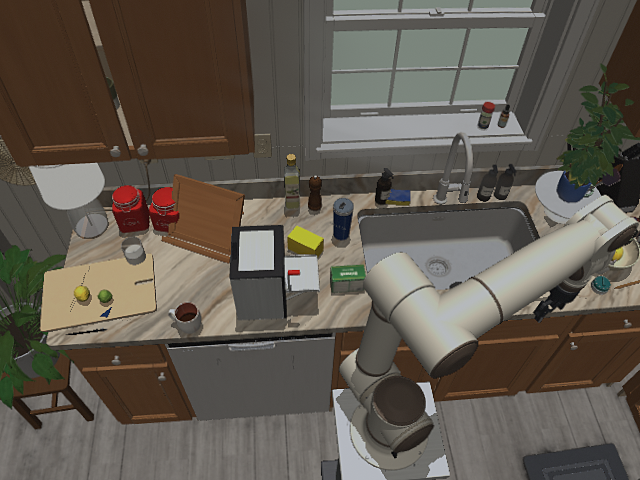

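The bin faces world −y (image right), with the ledge near top-image (302,275), the green carton near (347,278), the yellow look-alike at (305,241) and the tumbler at (342,218). I'll enlarge both views.

Run:
```python
import cv2,pickle
for n,(x,y,w,h) in dict(scene=(215,195,160,120),top=(220,195,160,140)).items():
    c=pickle.load(open(n+'.pkl','rb'))['color'][y:y+h,x:x+w,::-1]
    cv2.imwrite(f'pics/{n}c.png',cv2.resize(c,None,fx=(800/w if n=='scene' else 4.2),fy=(800/w if n=='scene' else 4.2),interpolation=cv2.INTER_CUBIC))
```

```text
(no output)
```

View pics/scenec.png

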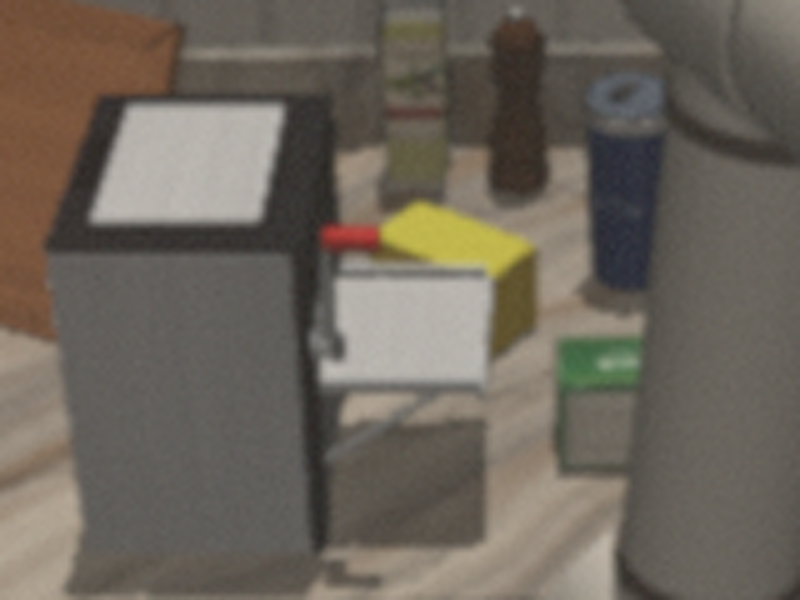

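View pics/topc.png

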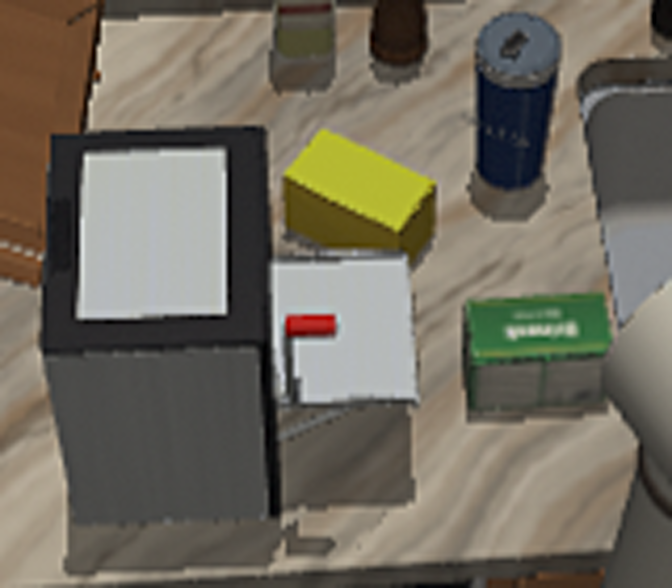

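Top crop: the lid corners are (53,135), (265,128), (272,345) and (43,350), the outer ledge corners (408,255) and (417,402). The knob runs (287..335,325), and the carton top is (470,298), (608,293), (612,353), (470,358). Scene crop: lid (98,97), (330,95), (298,252), (48,248), ledge (492,268) and (487,388), knob (322..380,237).

```bash
cat > h.py <<'E'
import cv2,pickle,numpy as np
from scipy.spatial.transform import Rotation as R
from scipy.optimize import least_squares
def RT(q): return R.from_quat(np.r_[q[1:],q[0]])
C={n:pickle.load(open(f'{n}.pkl','rb')) for n in('scene','top')}
CROP=dict(scene=(215,195,5.),top=(220,195,4.2))
def px(n,u,v):
    a,b,s=CROP[n];return np.array([a+(u+.5)/s-.5,b+(v+.5)/s-.5])
def proj(n,P):
    c=C[n];r=RT(c['rotation']).inv();P=np.atleast_2d(P)
    p,_=cv2.projectPoints(P-c['eye'],r.as_rotvec(),np.zeros(3),c['mtx'],np.array(c['distortion']));return p[:,0]
def onz(n,p,z):
    c=C[n];q=cv2.undistortPoints(np.array([[p]],float),c['mtx'],np.array(c['distortion']))[0,0]
    d=RT(c['rotation']).apply([q[0],q[1],1]);return c['eye']+d*(z-c['eye'][2])/d[2]
def fr(x,y,yaw,P): return R.from_euler('z',yaw).apply(P)+[x,y,0]
E
python3 - <<'E'
from h import *
L=[('top',53,135,.17,-.105,.258),('top',265,128,0,-.105,.258),('top',272,345,0,.105,.258),('top',43,350,.17,.105,.258),
('top',408,255,-.11,-.074,.128),('top',417,402,-.11,.074,.128),
('scene',98,97,.17,-.105,.258),('scene',330,95,0,-.105,.258),('scene',298,252,0,.105,.258),('scene',48,248,.17,.105,.258),
('scene',492,268,-.11,-.074,.128),('scene',487,388,-.11,.074,.128)]
f=lambda p:np.concatenate([(proj(n,fr(*p,[[a,b,c]]))[0]-px(n,u,v)) for n,u,v,a,b,c in L])
s=least_squares(f,[.4,.2,1.57],loss='soft_l1');print('bin',s.x,f(s.x).round(1))
B=s.x
K=[('top',287,325,-.010),('top',335,325,-.048),('scene',322,237,-.010),('scene',380,237,-.048)]
g=lambda a:np.concatenate([(proj(n,fr(*B,[[x,.088+.085*np.sin(a[0]),.165+.085*np.cos(a[0])]]))[0]-px(n,u,v)) for n,u,v,x in K])
s2=least_squares(g,[.1]);print('lever',s2.x,g(s2.x).round(1))
T=[('top',470,298,-.061,.035),('top',608,293,.061,.035),('top',612,353,.061,-.035),('top',470,358,-.061,-.035)]
k=lambda p:np.concatenate([(proj(n,fr(*p,[[a,b,.074]]))[0]-px(n,u,v)) for n,u,v,a,b in T])
# here long axis = local x; +x to image right
r=least_squares(k,[.4,-.1,-1.5]);print('carton(long axis yaw)',r.x,k(r.x).round(1))
bi=R.from_euler('z',-B[2]);print('carton in bin',bi.apply([r.x[0]-B[0],r.x[1]-B[1],0]),'rel yaw',r.x[2]-B[2]+np.pi)
for nm,p in dict(tumb=px('top',514,180),mug=(186,325),glass=None).items():
    if p is not None: print(nm,onz('top',p,0))
print('glass',onz('scene',(452,302),0),'yellow',onz('top',px('top',400,260),0),onz('top',px('top',290,250),0))
print('knob',fr(*B,[[-.03,.088+.085*np.sin(s2.x[0]),.165+.085*np.cos(s2.x[0])]]))
print('ledge',fr(*B,[[-.055,0,.12]]),'spindle',fr(*B,[[-.03,.088,.165]]))
E
```

```text
bin [0.51985919 0.2836354  1.54498604] [-0.4  0.5  0.4  0.3  0.1  0.3 -0.5  1.2 -0.7 -0.1 -0.2  0.3  0.8 -1.
  1.3 -0.6  2.1 -1.1 -0.6 -0.4 -0.2 -0.1 -0.4 -0.8]
lever [-0.07960712] [-0.3  0.3  0.4 -0.2  1.2  0.1  1.2  0.2]
carton(long axis yaw) [ 0.54959028  0.06056625 -1.62046881] [-1.  -1.2  0.1 -0.7  0.9  1.1 -0.   0.6]
carton in bin [-0.22222757 -0.03547803  0.        ] rel yaw -0.023862198860227224
tumb [0.76726766 0.05425556 0.        ]
mug [0.41939623 0.6341494  0.        ]
glass [ 0.42589339 -0.3173211   0.        ] yellow [0.68243057 0.16696992 0.        ] [0.70088904 0.26489425 0.        ]
knob [[0.43787149 0.255742   0.24973081]]
ledge [[0.51843978 0.22865372 0.12      ]] spindle [[0.43111428 0.25591645 0.165     ]]
```

```bash
cat > d.py <<'E'
import sys
from h import *
from workcell import manip
# usage: d.py x y z tilt  -> remaining shift along tool axes (cm), turn (deg) to bin-aligned tool with forward tilt
B=[.520,.2836,1.545]
s=manip.get_state();x,y,z,t=map(float,sys.argv[1:5])
q=RT(s['tool_rot']);xb=R.from_euler('z',B[2]).apply([1,0,0]);M=np.array([xb,np.cross([0,0,-1],xb),[0,0,-1]]).T
G=R.from_matrix(M)*R.from_euler('y',t,degrees=True)
p=np.array(s['eef_pos'])
bl=R.from_euler('z',-B[2]).apply(p-[B[0],B[1],0])
print('t',round(s['t'],2),'pos',p.round(4),'inbin',bl.round(4),'F',np.round(s['wrist_force'],1),'gap',round(s['finger_gap'],4),'ff',round(float(np.max(s['finger_force'])),1))
print('shift now-axes cm',(q.inv().apply([x,y,z]-p)*100).round(2),'goal-axes',(G.inv().apply([x,y,z]-p)*100).round(2),'turn deg',np.degrees((q.inv()*G).as_rotvec()).round(2),'j',np.round(s['joint_positions'],2))
E
python3 -m inch '[{"rz":-7.1,"tz":-1.2},{"rz":-7.1,"tz":-1.2},{"rz":-7.1,"tz":-1.2},{"rz":-7.1,"tz":-1.2},{"rz":-7.1,"tz":-1.2},{"rz":-7.1,"tz":-1.2},{"rz":-7.1,"tz":-1.2},{"rz":-7.1,"tz":-1.2}]' -1 40
python3 d.py .438 .252 .35 0
```

```text
t 0.1 pos [ 0.2291 -0.4998  0.2497] inbin [-0.7907  0.2706  0.2497] F [ 0.3 -0.2 -0.3] gap 0.0853 ff 0.0
shift now-axes cm [ 50.32 -59.65  -9.97] goal-axes [ 75.7   18.95 -10.03] turn deg [-6.00e-02 -4.00e-02 -6.39e+01] j [-1.14  0.09  0.18  1.66 -0.    1.57]$[0]: bad value
```

```bash
python3 -m inch '[{"tx":0,"ty":0,"tz":-1.2,"rx":0,"ry":0,"rz":-7.1},{"tx":0,"ty":0,"tz":-1.2,"rx":0,"ry":0,"rz":-7.1},{"tx":0,"ty":0,"tz":-1.2,"rx":0,"ry":0,"rz":-7.1},{"tx":0,"ty":0,"tz":-1.2,"rx":0,"ry":0,"rz":-7.1},{"tx":0,"ty":0,"tz":-1.2,"rx":0,"ry":0,"rz":-7.1},{"tx":0,"ty":0,"tz":-1.2,"rx":0,"ry":0,"rz":-7.1},{"tx":0,"ty":0,"tz":-1.2,"rx":0,"ry":0,"rz":-7.1},{"tx":0,"ty":0,"tz":-1.2,"rx":0,"ry":0,"rz":-7.1}]' -1 40
python3 d.py .438 .252 .35 0
```

```text
t: 0.77
eef_pos: [0.2291, -0.4999, 0.3465]
tool_rot: [-0.0, 0.756, 0.655, 0.0]
wrist_force: [0.2, 0.3, -0.3]
finger_gap: 0.085
finger_force: 0.0
t 0.77 pos [ 0.2291 -0.4999  0.3465] inbin [-0.7908  0.2706  0.3465] F [ 0.2  0.3 -0.3] gap 0.085 ff 0.0
shift now-axes cm [77.41  9.92 -0.31] goal-axes [75.7  18.94 -0.35] turn deg [-0.02 -0.03 -6.75] j [-1.14  0.15  0.44  1.86 -0.    0.57]
```

```bash
python3 -m inch '[{"tx":0,"ty":0,"tz":0,"rx":0,"ry":0,"rz":-6.75},{"tx":2,"ty":0.5,"tz":0,"rx":0,"ry":0,"rz":0},{"tx":3.4,"ty":0.85,"tz":0,"rx":0,"ry":0,"rz":0},{"tx":3.4,"ty":0.85,"tz":0,"rx":0,"ry":0,"rz":0},{"tx":3.4,"ty":0.85,"tz":0,"rx":0,"ry":0,"rz":0},{"tx":3.4,"ty":0.85,"tz":0,"rx":0,"ry":0,"rz":0},{"tx":3.4,"ty":0.85,"tz":0,"rx":0,"ry":0,"rz":0},{"tx":3.4,"ty":0.85,"tz":0,"rx":0,"ry":0,"rz":0}]' >/dev/null
python3 -m inch '[{"tx":3.4,"ty":0.85,"tz":0,"rx":0,"ry":0,"rz":0},{"tx":3.4,"ty":0.85,"tz":0,"rx":0,"ry":0,"rz":0},{"tx":3.4,"ty":0.85,"tz":0,"rx":0,"ry":0,"rz":0},{"tx":3.4,"ty":0.85,"tz":0,"rx":0,"ry":0,"rz":0},{"tx":3.4,"ty":0.85,"tz":0,"rx":0,"ry":0,"rz":0},{"tx":3.4,"ty":0.85,"tz":0,"rx":0,"ry":0,"rz":0},{"tx":3.4,"ty":0.85,"tz":0,"rx":0,"ry":0,"rz":0},{"tx":3.4,"ty":0.85,"tz":0,"rx":0,"ry":0,"rz":0}]' >/dev/null
python3 d.py .438 .252 .35 0
```

```text
t 2.1 pos [ 0.3688 -0.0064  0.3462] inbin [-0.2938  0.1437  0.3462] F [ 1.1 -1.  -0. ] gap 0.0856 ff 0.0
shift now-axes cm [26.05  6.1  -0.38] goal-axes [26.01  6.25 -0.38] turn deg [ 0.01  0.   -0.34] j [-0.02 -0.28  0.03  1.88 -0.    1.59]
```

```bash
python3 -m inch '[{"tx":3.4,"ty":0.8,"tz":0,"rx":0,"ry":0,"rz":0},{"tx":3.4,"ty":0.8,"tz":0,"rx":0,"ry":0,"rz":0},{"tx":3.4,"ty":0.8,"tz":0,"rx":0,"ry":0,"rz":0},{"tx":3.4,"ty":0.8,"tz":0,"rx":0,"ry":0,"rz":0},{"tx":3.4,"ty":0.8,"tz":0,"rx":0,"ry":0,"rz":0},{"tx":3.4,"ty":0.8,"tz":0,"rx":0,"ry":0,"rz":0},{"tx":3.4,"ty":0.8,"tz":0,"rx":0,"ry":0,"rz":0},{"tx":2.2,"ty":0.6,"tz":0,"rx":0,"ry":0,"rz":-0.3}]' >/dev/null
python3 -m inch '[{"tx":0,"ty":0,"tz":0.5,"rx":0,"ry":0,"rz":0},{"tx":0,"ty":0,"tz":1.5,"rx":0,"ry":0,"rz":0},{"tx":0,"ty":0,"tz":1.5,"rx":0,"ry":0,"rz":0},{"tx":0,"ty":0,"tz":1.5,"rx":0,"ry":0,"rz":0},{"tx":0,"ty":0,"tz":1.5,"rx":0,"ry":0,"rz":0},{"tx":0,"ty":0,"tz":1.5,"rx":0,"ry":0,"rz":0},{"tx":0,"ty":0,"tz":1.2,"rx":0,"ry":0,"rz":0},{"tx":0,"ty":0,"tz":0.4,"rx":0,"ry":0,"rz":0}]' >/dev/null
python3 d.py .438 .252 .25 0
python3 - <<'E'
from workcell import manip
import cv2,numpy as np
a=[cv2.resize(manip.read_camera(n)['color'][y:y+110,x:x+150,::-1],None,fx=2.66,fy=2.66,interpolation=cv2.INTER_CUBIC) for n,x,y in(('scene',220,195),('top',220,210))]
cv2.imwrite('pics/knob.png',np.hstack(a))
E
```

```text
t 3.43 pos [0.4385 0.2489 0.2482] inbin [-0.0368  0.0806  0.2482] F [ 0.2 -0.2  0.3] gap 0.0854 ff 0.0
shift now-axes cm [ 0.3  -0.06 -0.18] goal-axes [ 0.3  -0.06 -0.18] turn deg [-0.14  0.09 -0.07] j [ 0.52 -0.02  0.06  1.66 -0.    2.11]
```

View pics/knob.png

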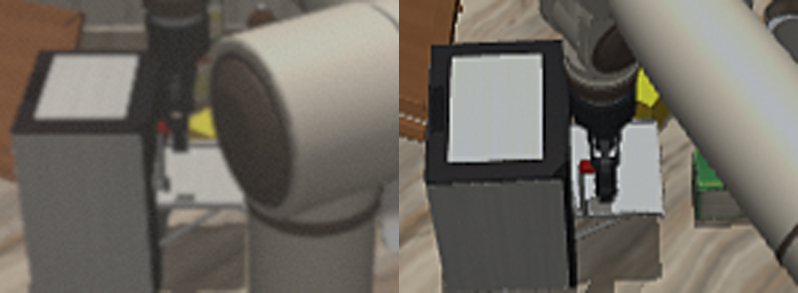

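The view shows the near finger in front of the knob's outer half, with red visible to its left at about (587,167). The knob is between the fingers, so I move 5 mm in and close.

```bash
python3 -m inch '[{"tx":0.5,"ty":0,"tz":0,"rx":0,"ry":0,"rz":0},{"tx":0,"ty":0,"tz":0,"rx":0,"ry":0,"rz":0},{"tx":0,"ty":0,"tz":0,"rx":0,"ry":0,"rz":0},{"tx":0,"ty":0,"tz":0,"rx":0,"ry":0,"rz":0},{"tx":0,"ty":0,"tz":0,"rx":0,"ry":0,"rz":0},{"tx":0,"ty":0,"tz":0,"rx":0,"ry":0,"rz":0},{"tx":0,"ty":0,"tz":0,"rx":0,"ry":0,"rz":0},{"tx":0,"ty":0,"tz":0,"rx":0,"ry":0,"rz":0}]' 1 25
python3 d.py .438 .252 .25 0
```

```text
t: 4.2
eef_pos: [0.4373, 0.2547, 0.2509]
tool_rot: [-0.002, 0.716, 0.698, -0.001]
wrist_force: [-12.5, 0.8, 5.2]
finger_gap: 0.0171
finger_force: 25.8
t 4.2 pos [0.4373 0.2547 0.2509] inbin [-0.031   0.082   0.2509] F [-12.5   0.8   5.2] gap 0.0171 ff 25.8
shift now-axes cm [-0.27  0.08  0.09] goal-axes [-0.27  0.08  0.09] turn deg [-0.21 -0.03  0.  ] j [ 0.53 -0.02  0.07  1.66  0.    2.12]
```

```bash
sed -i 's/B=\[.520/B=[.525/' d.py
python3 -m inch '[{"tx":0,"ty":-0.74,"tz":0.03,"rx":0,"ry":0,"rz":0},{"tx":0,"ty":-0.74,"tz":0.1,"rx":0,"ry":0,"rz":0},{"tx":0,"ty":-0.73,"tz":0.16,"rx":0,"ry":0,"rz":0},{"tx":0,"ty":-0.71,"tz":0.22,"rx":0,"ry":0,"rz":0},{"tx":0,"ty":-0.69,"tz":0.29,"rx":0,"ry":0,"rz":0},{"tx":0,"ty":-0.66,"tz":0.34,"rx":0,"ry":0,"rz":0},{"tx":0,"ty":-0.63,"tz":0.4,"rx":0,"ry":0,"rz":0},{"tx":0,"ty":-0.59,"tz":0.45,"rx":0,"ry":0,"rz":0}]'
python3 d.py .38 .2547 .23 0
```

```text
t: 4.87
eef_pos: [0.3838, 0.2562, 0.2299]
tool_rot: [0.0, 0.716, 0.698, -0.0]
wrist_force: [7.5, 0.6, -0.7]
finger_gap: 0.0171
finger_force: 27.0
t 4.87 pos [0.3838 0.2562 0.2299] inbin [-0.0311  0.1405  0.2299] F [ 7.5  0.6 -0.7] gap 0.0171 ff 27.0
shift now-axes cm [-0.16 -0.37 -0.01] goal-axes [-0.16 -0.37 -0.01] turn deg [ 0.    0.01 -0.04] j [ 0.59 -0.13 -0.08  1.62 -0.    2.19]
```

```bash
python3 -m inch '[{"tx":0,"ty":-0.55,"tz":0.5,"rx":0,"ry":0,"rz":0},{"tx":0,"ty":-0.5,"tz":0.55,"rx":0,"ry":0,"rz":0},{"tx":0,"ty":-0.45,"tz":0.59,"rx":0,"ry":0,"rz":0},{"tx":0,"ty":-0.4,"tz":0.63,"rx":0,"ry":0,"rz":0},{"tx":0,"ty":-0.34,"tz":0.66,"rx":0,"ry":0,"rz":0},{"tx":0,"ty":-0.28,"tz":0.69,"rx":0,"ry":0,"rz":0},{"tx":0,"ty":-0.22,"tz":0.71,"rx":0,"ry":0,"rz":0},{"tx":0,"ty":-0.16,"tz":0.73,"rx":0,"ry":0,"rz":0}]'
python3 d.py .352 .2547 .175 0
```

```text
t: 5.53
eef_pos: [0.3543, 0.2568, 0.179]
tool_rot: [-0.001, 0.716, 0.698, -0.001]
wrist_force: [-3.1, -1.6, 4.4]
finger_gap: 0.0168
finger_force: 30.4
t 5.53 pos [0.3543 0.2568 0.179 ] inbin [-0.0312  0.17    0.179 ] F [-3.1 -1.6  4.4] gap 0.0168 ff 30.4
shift now-axes cm [-0.22 -0.22  0.4 ] goal-axes [-0.22 -0.22  0.4 ] turn deg [-0.12  0.01 -0.02] j [ 0.63 -0.2  -0.23  1.54  0.    2.22]
```

```bash
python3 -m inch '[{"tx":0,"ty":-0.05,"tz":0.25,"rx":0,"ry":0,"rz":0},{"tx":0,"ty":0,"tz":0,"rx":0,"ry":0,"rz":0},{"tx":0,"ty":0,"tz":0,"rx":0,"ry":0,"rz":0},{"tx":0,"ty":0,"tz":0,"rx":0,"ry":0,"rz":0},{"tx":0,"ty":0,"tz":0,"rx":0,"ry":0,"rz":0},{"tx":0,"ty":0,"tz":0,"rx":0,"ry":0,"rz":0},{"tx":0,"ty":0,"tz":0,"rx":0,"ry":0,"rz":0},{"tx":0,"ty":0,"tz":0,"rx":0,"ry":0,"rz":0}]' -0.4 25
python3 -m inch '[{"tx":0,"ty":0,"tz":-0.5,"rx":0,"ry":0,"rz":0},{"tx":0,"ty":0,"tz":-1.5,"rx":0,"ry":0,"rz":0},{"tx":0,"ty":0,"tz":-2,"rx":0,"ry":0,"rz":0},{"tx":0,"ty":0,"tz":-2,"rx":0,"ry":0,"rz":0},{"tx":0,"ty":0,"tz":-2,"rx":0,"ry":0,"rz":0},{"tx":0,"ty":0,"tz":-2,"rx":0,"ry":0,"rz":0},{"tx":0,"ty":0,"tz":-1.5,"rx":0,"ry":0,"rz":0},{"tx":0,"ty":0,"tz":-0.5,"rx":0,"ry":0,"rz":0}]' -1
python3 d.py .55 .061 .30 0
python3 - <<'E'
from h import *
T=[('top',470,298,-.061,.035,.074),('top',608,293,.061,.035,.074),('top',612,353,.061,-.035,.074),('top',470,358,-.061,-.035,.074),('top',468,409,-.061,-.035,0),('top',606,407,.061,-.035,0),
('scene',562,338,-.061,.035,.074),('scene',558,386,-.061,-.035,.074),('scene',560,474,-.061,-.035,0)]
for S in(T,T[:6],T[6:]):
    k=lambda p:np.concatenate([(proj(n,fr(*p,[[a,b,c]]))[0]-px(n,u,v)) for n,u,v,a,b,c in S])
    r=least_squares(k,[.55,.06,-1.6]);print(r.x,k(r.x).round(1))
from workcell import manip
c=manip.read_camera('top');print('knob spot',proj('top',[[.352,.256,.176]]))
cv2.imwrite('pics/lev.png',cv2.resize(c['color'][210:320,215:365,::-1],None,fx=4,fy=4,interpolation=cv2.INTER_CUBIC))
E
```

```text
t: 6.2
eef_pos: [0.355, 0.257, 0.1774]
tool_rot: [-0.0, 0.716, 0.698, 0.0]
wrist_force: [0.3, 0.1, -0.3]
finger_gap: 0.0598
finger_force: 0.0
t: 6.87
eef_pos: [0.3553, 0.2572, 0.2999]
tool_rot: [0.0, 0.716, 0.698, 0.002]
wrist_force: [0.1, -0.0, 1.5]
finger_gap: 0.0857
finger_force: 0.0
t 6.87 pos [0.3553 0.2572 0.2999] inbin [-0.0307  0.169   0.2999] F [ 0.1 -0.   1.5] gap 0.0857 ff 0.0
shift now-axes cm [-1.910e+01  1.999e+01  1.000e-02] goal-axes [-1.911e+01  1.997e+01 -1.000e-02] turn deg [ 0.15 -0.11 -0.05] j [ 0.63 -0.16  0.04  1.76 -0.    2.22]
[ 0.54843169  0.06088067 -1.60944259] [-1.2 -0.8 -0.  -0.6  1.   1.2  0.   1.1 -0.3  0.6  0.6  0.1 -0.3 -1.4
  0.3 -0.1 -0.1 -1.3]
[ 0.54975387  0.06067658 -1.62293618] [-1.1 -1.3  0.1 -0.7  0.9  1.1 -0.1  0.6 -0.4  0.1  0.5 -0. ]
[ 0.54166282  0.06073088 -1.62793233] [ 0.  -0.5  0.2  0.8 -0.2 -0.3]
knob spot [[295.95976433 307.81441491]]
```

View pics/lev.png

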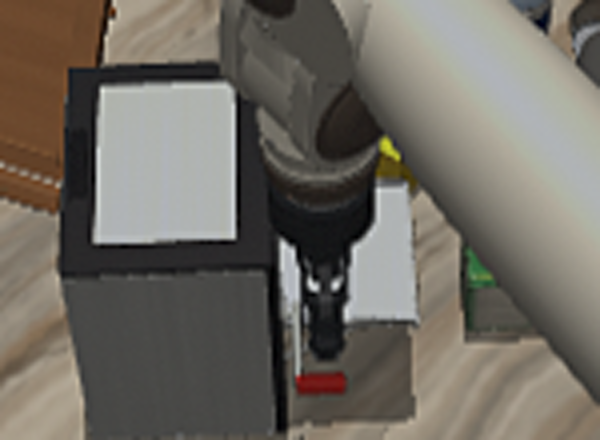

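The lever is out: the red knob shows at crop (321,384), i.e. top-image (295,306), where the level lever should put it (296,308). Next I go above the carton and come down in two stages.

```bash
python3 -m inch '[{"tx":-1.2,"ty":1.2,"tz":0,"rx":0,"ry":0,"rz":0},{"tx":-2.6,"ty":2.7,"tz":0,"rx":0,"ry":0,"rz":0},{"tx":-2.8,"ty":2.9,"tz":0,"rx":0,"ry":0,"rz":0},{"tx":-2.8,"ty":2.9,"tz":0,"rx":0,"ry":0,"rz":0},{"tx":-2.8,"ty":2.9,"tz":0,"rx":0,"ry":0,"rz":0},{"tx":-2.8,"ty":2.9,"tz":0,"rx":0,"ry":0,"rz":0},{"tx":-2.6,"ty":2.8,"tz":0,"rx":0,"ry":0,"rz":0},{"tx":-1.5,"ty":1.6,"tz":0,"rx":0,"ry":0,"rz":0}]' >/dev/null
python3 -m inch '[{"tx":0,"ty":0,"tz":2,"rx":0,"ry":0,"rz":0},{"tx":0,"ty":0,"tz":3,"rx":0,"ry":0,"rz":0},{"tx":0,"ty":0,"tz":3,"rx":0,"ry":0,"rz":0},{"tx":0,"ty":0,"tz":3,"rx":0,"ry":0,"rz":0},{"tx":0,"ty":0,"tz":3,"rx":0,"ry":0,"rz":0},{"tx":0,"ty":0,"tz":2,"rx":0,"ry":0,"rz":0},{"tx":0,"ty":0,"tz":1.5,"rx":0,"ry":0,"rz":0},{"tx":0,"ty":0,"tz":0.5,"rx":0,"ry":0,"rz":0}]' >/dev/null
python3 d.py .549 .061 .05 0
python3 - <<'E'
from workcell import manip
import cv2,numpy as np
a=[cv2.resize(manip.read_camera(n)['color'][y:y+110,x:x+150,::-1],None,fx=2.66,fy=2.66,interpolation=cv2.INTER_CUBIC) for n,x,y in(('scene',300,195),('top',290,220))]
cv2.imwrite('pics/car.png',np.hstack(a))
E
```

```text
t 8.25 pos [0.547  0.0605 0.1134] inbin [-0.2224 -0.0277  0.1134] F [-0.6 -0.3 -0.9] gap 0.0858 ff 0.0
shift now-axes cm [0.06 0.23 6.34] goal-axes [0.05 0.2  6.34] turn deg [-0.29  0.04 -0.05] j [ 0.11  0.08 -0.09  1.4  -0.    1.71]
```

View pics/car.png

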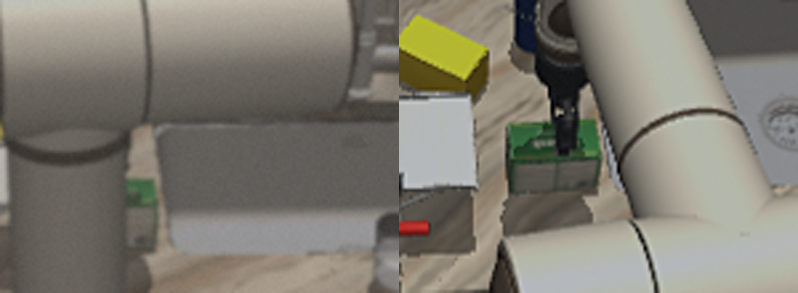

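The near fingertip shows at crop (566,152), just above and in front of the carton's near top edge, with the carton spanning (508..600). That agrees with the fit. I descend to z ≈ 0.085 and check the force first.

```bash
python3 -m inch '[{"tx":0,"ty":0.15,"tz":0.5,"rx":0,"ry":0,"rz":0},{"tx":0,"ty":0,"tz":0.5,"rx":0,"ry":0,"rz":0},{"tx":0,"ty":0,"tz":0.5,"rx":0,"ry":0,"rz":0},{"tx":0,"ty":0,"tz":0.4,"rx":0,"ry":0,"rz":0},{"tx":0,"ty":0,"tz":0.4,"rx":0,"ry":0,"rz":0},{"tx":0,"ty":0,"tz":0.4,"rx":0,"ry":0,"rz":0},{"tx":0,"ty":0,"tz":0.4,"rx":0,"ry":0,"rz":0},{"tx":0,"ty":0,"tz":0.3,"rx":0,"ry":0,"rz":0}]' 
python3 d.py .549 .061 .05 0
```

```text
t: 9.02
eef_pos: [0.5502, 0.0607, 0.0828]
tool_rot: [-0.0, 0.716, 0.698, -0.0]
wrist_force: [-0.2, 0.2, -0.1]
finger_gap: 0.0856
finger_force: 0.0
t 9.02 pos [0.5502 0.0607 0.0828] inbin [-0.2222 -0.0309  0.0828] F [-0.2  0.2 -0.1] gap 0.0856 ff 0.0
shift now-axes cm [ 0.03 -0.12  3.28] goal-axes [ 0.03 -0.12  3.28] turn deg [-0.02  0.   -0.05] j [ 0.11  0.1  -0.14  1.34  0.    1.71]
```

```bash
python3 -m inch '[{"tx":0,"ty":-0.1,"tz":0,"rx":0,"ry":0,"rz":0},{"tx":0,"ty":0,"tz":0.2,"rx":0,"ry":0,"rz":0},{"tx":0,"ty":0,"tz":0.2,"rx":0,"ry":0,"rz":0},{"tx":0,"ty":0,"tz":0.2,"rx":0,"ry":0,"rz":0},{"tx":0,"ty":0,"tz":0.2,"rx":0,"ry":0,"rz":0},{"tx":0,"ty":0,"tz":0.2,"rx":0,"ry":0,"rz":0},{"tx":0,"ty":0,"tz":0.1,"rx":0,"ry":0,"rz":0},{"tx":0,"ty":0,"tz":0.1,"rx":0,"ry":0,"rz":0}]' 
python3 d.py .549 .061 .05 0
```

```text
t: 9.68
eef_pos: [0.5493, 0.0607, 0.0711]
tool_rot: [-0.0, 0.716, 0.698, -0.0]
wrist_force: [1.0, -0.7, -0.0]
finger_gap: 0.0853
finger_force: 0.0
t 9.68 pos [0.5493 0.0607 0.0711] inbin [-0.2222 -0.03    0.0711] F [ 1.  -0.7 -0. ] gap 0.0853 ff 0.0
shift now-axes cm [ 0.03 -0.03  2.11] goal-axes [ 0.03 -0.03  2.11] turn deg [-0.    0.   -0.05] j [ 0.11  0.1  -0.16  1.31 -0.    1.71]
```

```bash
python3 -m inch '[{"tx":0,"ty":0,"tz":0.3,"rx":0,"ry":0,"rz":0},{"tx":0,"ty":0,"tz":0.3,"rx":0,"ry":0,"rz":0},{"tx":0,"ty":0,"tz":0.3,"rx":0,"ry":0,"rz":0},{"tx":0,"ty":0,"tz":0.3,"rx":0,"ry":0,"rz":0},{"tx":0,"ty":0,"tz":0.3,"rx":0,"ry":0,"rz":0},{"tx":0,"ty":0,"tz":0.3,"rx":0,"ry":0,"rz":0},{"tx":0,"ty":0,"tz":0.3,"rx":0,"ry":0,"rz":0},{"tx":0,"ty":0,"tz":0.2,"rx":0,"ry":0,"rz":0}]'
python3 -m inch '[{"tx":0,"ty":0,"tz":0,"rx":0,"ry":0,"rz":0},{"tx":0,"ty":0,"tz":0,"rx":0,"ry":0,"rz":0},{"tx":0,"ty":0,"tz":0,"rx":0,"ry":0,"rz":0},{"tx":0,"ty":0,"tz":0,"rx":0,"ry":0,"rz":0},{"tx":0,"ty":0,"tz":0,"rx":0,"ry":0,"rz":0},{"tx":0,"ty":0,"tz":0,"rx":0,"ry":0,"rz":0},{"tx":0,"ty":0,"tz":0,"rx":0,"ry":0,"rz":0},{"tx":0,"ty":0,"tz":0,"rx":0,"ry":0,"rz":0}]' 1 25
```

```text
t: 10.35
eef_pos: [0.5491, 0.0607, 0.0478]
tool_rot: [-0.0, 0.716, 0.698, -0.0]
wrist_force: [-0.3, 0.3, -0.8]
finger_gap: 0.0853
finger_force: 0.0
t: 11.02
eef_pos: [0.5492, 0.0607, 0.0482]
tool_rot: [-0.0, 0.716, 0.698, -0.0]
wrist_force: [-0.4, -0.9, -1.1]
finger_gap: 0.0693
finger_force: 29.3
```

```bash
python3 -m inch '[{"tx":0,"ty":0,"tz":-1,"rx":0,"ry":0,"rz":0},{"tx":0,"ty":0,"tz":-2,"rx":0,"ry":0,"rz":0},{"tx":0,"ty":0,"tz":-2.5,"rx":0,"ry":0,"rz":0},{"tx":0,"ty":0,"tz":-2.5,"rx":0,"ry":0,"rz":0},{"tx":0,"ty":0,"tz":-2.5,"rx":0,"ry":0,"rz":0},{"tx":0,"ty":0,"tz":-2.5,"rx":0,"ry":0,"rz":0},{"tx":0,"ty":0,"tz":-1.5,"rx":0,"ry":0,"rz":0},{"tx":0,"ty":0,"tz":-0.6,"rx":0,"ry":0,"rz":0}]'
python3 -m inch '[{"tx":1,"ty":-0.2,"tz":0,"rx":0,"ry":0,"rz":0},{"tx":2.2,"ty":-0.4,"tz":0,"rx":0,"ry":0,"rz":0},{"tx":2.5,"ty":-0.5,"tz":0,"rx":0,"ry":0,"rz":0},{"tx":2.5,"ty":-0.5,"tz":0,"rx":0,"ry":0,"rz":0},{"tx":2.5,"ty":-0.5,"tz":0,"rx":0,"ry":0,"rz":0},{"tx":2.5,"ty":-0.5,"tz":0,"rx":0,"ry":0,"rz":0},{"tx":1.8,"ty":-0.3,"tz":0,"rx":0,"ry":0,"rz":0},{"tx":0.9,"ty":-0.1,"tz":0,"rx":0,"ry":0,"rz":0}]'
python3 d.py .525 .2206 .17 0
```

```text
t: 11.68
eef_pos: [0.5501, 0.0608, 0.203]
tool_rot: [0.001, 0.716, 0.698, 0.002]
wrist_force: [0.1, 0.1, -1.1]
finger_gap: 0.0695
finger_force: 29.4
t: 12.35
eef_pos: [0.5222, 0.2229, 0.1977]
tool_rot: [-0.001, 0.716, 0.698, -0.001]
wrist_force: [-0.2, 0.4, -1.5]
finger_gap: 0.0695
finger_force: 29.4
t 12.35 pos [0.5222 0.2229 0.1977] inbin [-0.0608  0.0012  0.1977] F [-0.2  0.4 -1.5] gap 0.0695 ff 29.4
shift now-axes cm [-0.22  0.29  2.77] goal-axes [-0.22  0.28  2.77] turn deg [-0.12  0.02  0.07] j [0.4  0.12 0.11 1.56 0.   2.  ]
```

```bash
python3 -m inch '[{"tx":0,"ty":0,"tz":0.4,"rx":0,"ry":0,"rz":0},{"tx":0,"ty":0,"tz":0.5,"rx":0,"ry":0,"rz":0},{"tx":0,"ty":0,"tz":0.5,"rx":0,"ry":0,"rz":0},{"tx":0,"ty":0,"tz":0.4,"rx":0,"ry":0,"rz":0},{"tx":0,"ty":0,"tz":0.4,"rx":0,"ry":0,"rz":0},{"tx":0,"ty":0,"tz":0.3,"rx":0,"ry":0,"rz":0},{"tx":0,"ty":0,"tz":0.2,"rx":0,"ry":0,"rz":0},{"tx":0,"ty":0,"tz":0.1,"rx":0,"ry":0,"rz":0}]'
python3 d.py .525 .2206 .17 0
```

```text
t: 13.02
eef_pos: [0.5235, 0.2201, 0.171]
tool_rot: [-0.0, 0.717, 0.697, -0.0]
wrist_force: [0.1, 0.5, -2.1]
finger_gap: 0.0692
finger_force: 29.4
t 13.02 pos [0.5235 0.2201 0.171 ] inbin [-6.35e-02 -1.00e-04  1.71e-01] F [ 0.1  0.5 -2.1] gap 0.0692 ff 29.4
shift now-axes cm [0.05 0.15 0.1 ] goal-axes [0.05 0.15 0.1 ] turn deg [-0.01  0.01 -0.07] j [ 0.4   0.11  0.05  1.51 -0.    2.  ]
```

```bash
python3 -m inch '[{"tx":0,"ty":0,"tz":0.1,"rx":0,"ry":0,"rz":0},{"tx":0,"ty":0,"tz":0,"rx":0,"ry":0,"rz":0},{"tx":0,"ty":0,"tz":0,"rx":0,"ry":0,"rz":0},{"tx":0,"ty":0,"tz":0,"rx":0,"ry":0,"rz":0},{"tx":0,"ty":0,"tz":-0.5,"rx":0,"ry":0,"rz":0},{"tx":0,"ty":0,"tz":-1.5,"rx":0,"ry":0,"rz":0},{"tx":0,"ty":0,"tz":-2,"rx":0,"ry":0,"rz":0},{"tx":0,"ty":0,"tz":-2,"rx":0,"ry":0,"rz":0}]' -1
python3 -m inch '[{"tx":-1,"ty":0,"tz":-2,"rx":0,"ry":0,"rz":0},{"tx":-2,"ty":0,"tz":-1,"rx":0,"ry":0,"rz":0},{"tx":-2.5,"ty":0,"tz":0,"rx":0,"ry":0,"rz":0},{"tx":-2.5,"ty":0,"tz":0,"rx":0,"ry":0,"rz":0},{"tx":-2.5,"ty":0,"tz":0,"rx":0,"ry":0,"rz":0},{"tx":-1.5,"ty":0,"tz":0,"rx":0,"ry":5,"rz":0},{"tx":0,"ty":0,"tz":0,"rx":0,"ry":7,"rz":0},{"tx":0,"ty":0,"tz":0,"rx":0,"ry":7,"rz":0}]'
python3 -m inch '[{"tx":0,"ty":0,"tz":0,"rx":0,"ry":7,"rz":0},{"tx":0,"ty":0,"tz":0,"rx":0,"ry":7,"rz":0},{"tx":0,"ty":0,"tz":0,"rx":0,"ry":7,"rz":0},{"tx":0,"ty":0,"tz":0,"rx":0,"ry":5,"rz":0},{"tx":0,"ty":0,"tz":0,"rx":0,"ry":0,"rz":0},{"tx":0,"ty":0,"tz":0,"rx":0,"ry":0,"rz":0},{"tx":0,"ty":0,"tz":0,"rx":0,"ry":0,"rz":0},{"tx":0,"ty":0,"tz":0,"rx":0,"ry":0,"rz":0}]' 0.0
python3 d.py .522 .1186 .17 45
python3 - <<'E'
from workcell import manip
import cv2,numpy as np
a=[cv2.resize(manip.read_camera(n)['color'][y:y+140,x:x+150,::-1],None,fx=2.66,fy=2.66,interpolation=cv2.INTER_CUBIC) for n,x,y in(('scene',220,185),('top',220,200))]
cv2.imwrite('pics/placed.png',np.hstack(a))
E
```

```text
t: 13.68
eef_pos: [0.5232, 0.2204, 0.2312]
tool_rot: [-0.0, 0.716, 0.698, -0.0]
wrist_force: [0.7, -0.3, -0.5]
finger_gap: 0.0853
finger_force: 0.0
t: 14.35
eef_pos: [0.5207, 0.1004, 0.2622]
tool_rot: [-0.116, 0.706, 0.688, 0.122]
wrist_force: [-1.1, 0.6, -1.5]
finger_gap: 0.0855
finger_force: 0.0
t: 15.02
eef_pos: [0.5204, 0.1011, 0.2613]
tool_rot: [-0.266, 0.662, 0.646, 0.274]
wrist_force: [0.4, -0.6, 0.4]
finger_gap: 0.0428
finger_force: 0.0
t 15.02 pos [0.5204 0.1011 0.2613] inbin [-1.825e-01 -2.000e-04  2.613e-01] F [ 0.4 -0.6  0.4] gap 0.0428 ff 0.0
shift now-axes cm [-5.2   0.09  7.71] goal-axes [-5.22  0.11  7.7 ] turn deg [0.06 0.13 0.09] j [-0.17  0.05  0.01  1.66  0.77  1.37]
```

View pics/placed.png

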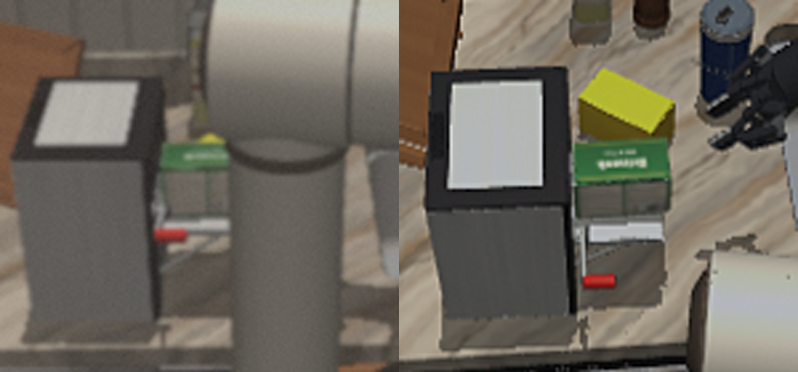

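The carton sits straight on the ledge behind the shut flap at top crop (575..670,143..218), roughly centred. The gripper is clear behind it at (740,110). Next I lower and approach its rear face.

```bash
python3 -m inch '[{"tx":-0.8,"ty":0.1,"tz":0.8,"rx":0,"ry":0,"rz":0},{"tx":-1.5,"ty":0.1,"tz":1.5,"rx":0,"ry":0,"rz":0},{"tx":-1.5,"ty":0,"tz":1.5,"rx":0,"ry":0,"rz":0},{"tx":-1.5,"ty":0,"tz":1.5,"rx":0,"ry":0,"rz":0},{"tx":-1,"ty":0,"tz":1,"rx":0,"ry":0,"rz":0},{"tx":-0.3,"ty":0,"tz":0.3,"rx":0,"ry":0,"rz":0},{"tx":0.7,"ty":0,"tz":0.7,"rx":0,"ry":0,"rz":0},{"tx":0.7,"ty":0,"tz":0.7,"rx":0,"ry":0,"rz":0}]'
python3 d.py .5225 .1386 .168 45
python3 -m inch '[{"tx":0.5,"ty":0,"tz":0.5,"rx":0,"ry":0,"rz":0},{"tx":0.5,"ty":0,"tz":0.5,"rx":0,"ry":0,"rz":0},{"tx":0.5,"ty":0,"tz":0.5,"rx":0,"ry":0,"rz":0},{"tx":0.5,"ty":0,"tz":0.5,"rx":0,"ry":0,"rz":0},{"tx":0.5,"ty":0,"tz":0.5,"rx":0,"ry":0,"rz":0},{"tx":0.5,"ty":0,"tz":0.5,"rx":0,"ry":0,"rz":0},{"tx":0.5,"ty":0,"tz":0.5,"rx":0,"ry":0,"rz":0},{"tx":0.5,"ty":0,"tz":0.5,"rx":0,"ry":0,"rz":0}]'
python3 d.py .5225 .2086 .168 45
```

```text
t: 15.78
eef_pos: [0.5228, 0.1204, 0.1666]
tool_rot: [-0.267, 0.662, 0.644, 0.274]
wrist_force: [-0.0, -0.6, 0.5]
finger_gap: 0.0429
finger_force: 0.0
t 15.78 pos [0.5228 0.1204 0.1666] inbin [-0.1632 -0.0021  0.1666] F [-0.  -0.6  0.5] gap 0.0429 ff 0.0
shift now-axes cm [ 1.38 -0.08  1.18] goal-axes [ 1.38 -0.08  1.18] turn deg [ 0.03  0.01 -0.08] j [-0.13  0.06 -0.17  1.45  0.78  1.43]
t: 16.45
eef_pos: [0.5245, 0.1772, 0.1671]
tool_rot: [-0.267, 0.662, 0.645, 0.274]
wrist_force: [-0.4, -4.2, 0.5]
finger_gap: 0.0427
finger_force: 2.5
t 16.45 pos [0.5245 0.1772 0.1671] inbin [-0.1064 -0.0023  0.1671] F [-0.4 -4.2  0.5] gap 0.0427 ff 2.5
shift now-axes cm [ 2.28 -0.29  2.15] goal-axes [ 2.28 -0.28  2.16] turn deg [ 0.07  0.03 -0.03] j [-0.02  0.01 -0.21  1.34  0.78  1.58]
```

```bash
python3 -m inch '[{"tx":0.35,"ty":0,"tz":0.35,"rx":0,"ry":0,"rz":0},{"tx":0.35,"ty":0,"tz":0.35,"rx":0,"ry":0,"rz":0},{"tx":0.35,"ty":0,"tz":0.35,"rx":0,"ry":0,"rz":0},{"tx":0.35,"ty":0,"tz":0.35,"rx":0,"ry":0,"rz":0},{"tx":0.35,"ty":0,"tz":0.35,"rx":0,"ry":0,"rz":0},{"tx":0.35,"ty":0,"tz":0.35,"rx":0,"ry":0,"rz":0},{"tx":0.35,"ty":0,"tz":0.35,"rx":0,"ry":0,"rz":0},{"tx":0.35,"ty":0,"tz":0.35,"rx":0,"ry":0,"rz":0}]'
python3 d.py .5225 .2086 .168 45
python3 - <<'E'
from workcell import manip
import cv2,numpy as np
a=[cv2.resize(manip.read_camera(n)['color'][y:y+110,x:x+110,::-1],None,fx=3.6,fy=3.6,interpolation=cv2.INTER_CUBIC) for n,x,y in(('scene',250,195),('top',260,210))]
cv2.imwrite('pics/push.png',np.hstack(a))
E
```

```text
t: 17.12
eef_pos: [0.5255, 0.2168, 0.167]
tool_rot: [-0.267, 0.662, 0.644, 0.274]
wrist_force: [-0.3, -4.9, 2.8]
finger_gap: 0.0428
finger_force: 2.4
t 17.12 pos [0.5255 0.2168 0.167 ] inbin [-0.0668 -0.0022  0.167 ] F [-0.3 -4.9  2.8] gap 0.0428 ff 2.4
shift now-axes cm [-0.52 -0.27 -0.65] goal-axes [-0.52 -0.28 -0.65] turn deg [ 0.04 -0.01 -0.03] j [ 0.06 -0.01 -0.24  1.26  0.78  1.69]
```

View pics/push.png

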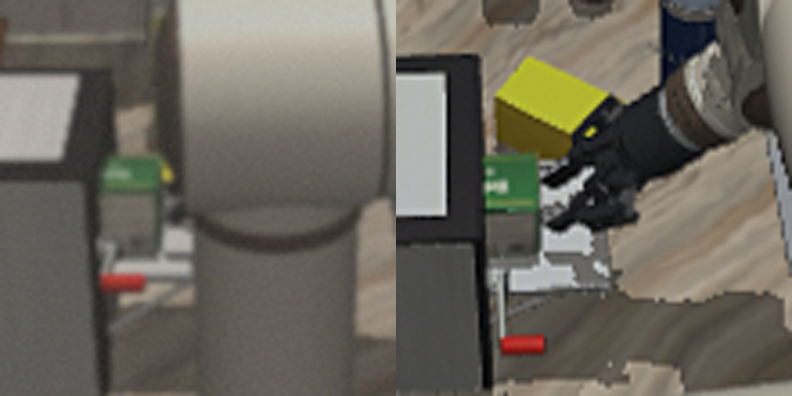

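The carton is straight and about half in, its rear at top crop x≈540 with both fingertips touching it, and the lever still out. I keep pushing.

```bash
python3 -m inch '[{"tx":0.4,"ty":0,"tz":0.4,"rx":0,"ry":0,"rz":0},{"tx":0.4,"ty":0,"tz":0.4,"rx":0,"ry":0,"rz":0},{"tx":0.4,"ty":0,"tz":0.4,"rx":0,"ry":0,"rz":0},{"tx":0.4,"ty":0,"tz":0.4,"rx":0,"ry":0,"rz":0},{"tx":0.4,"ty":0,"tz":0.4,"rx":0,"ry":0,"rz":0},{"tx":0.4,"ty":0,"tz":0.4,"rx":0,"ry":0,"rz":0},{"tx":0.4,"ty":0,"tz":0.4,"rx":0,"ry":0,"rz":0},{"tx":0.4,"ty":0,"tz":0.4,"rx":0,"ry":0,"rz":0}]'
python3 d.py .5225 .2736 .160 45
python3 - <<'E'
from workcell import manip
import cv2,numpy as np
a=[cv2.resize(manip.read_camera(n)['color'][y:y+110,x:x+110,::-1],None,fx=3.6,fy=3.6,interpolation=cv2.INTER_CUBIC) for n,x,y in(('scene',250,195),('top',260,210))]
cv2.imwrite('pics/push2.png',np.hstack(a))
E
```

```text
t: 17.88
eef_pos: [0.5265, 0.2622, 0.1668]
tool_rot: [-0.267, 0.662, 0.645, 0.274]
wrist_force: [-0.8, -1.3, -0.2]
finger_gap: 0.0428
finger_force: 0.6
t 17.88 pos [0.5265 0.2622 0.1668] inbin [-0.0213 -0.002   0.1668] F [-0.8 -1.3 -0.2] gap 0.0428 ff 0.6
shift now-axes cm [ 0.31 -0.43  1.28] goal-axes [ 0.31 -0.43  1.28] turn deg [ 0.02  0.01 -0.04] j [ 0.14 -0.02 -0.25  1.18  0.77  1.81]
```

```bash
python3 -m inch '[{"tx":0,"ty":0,"tz":0.5,"rx":0,"ry":0,"rz":0},{"tx":0,"ty":0,"tz":0.5,"rx":0,"ry":0,"rz":0},{"tx":0,"ty":0,"tz":0.5,"rx":0,"ry":0,"rz":0},{"tx":0,"ty":0,"tz":0.5,"rx":0,"ry":0,"rz":0},{"tx":0,"ty":0,"tz":0.4,"rx":0,"ry":0,"rz":0},{"tx":0.2,"ty":0,"tz":0.2,"rx":0,"ry":0,"rz":0},{"tx":0.2,"ty":0,"tz":0.2,"rx":0,"ry":0,"rz":0},{"tx":0.2,"ty":0,"tz":0.2,"rx":0,"ry":0,"rz":0}]'
python3 d.py .5225 .2736 .160 45
```

```text
t: 18.65
eef_pos: [0.5272, 0.2873, 0.1498]
tool_rot: [-0.267, 0.662, 0.644, 0.274]
wrist_force: [0.1, 0.7, -0.8]
finger_gap: 0.0426
finger_force: 0.0
t 18.65 pos [0.5272 0.2873 0.1498] inbin [ 0.0038 -0.0021  0.1498] F [ 0.1  0.7 -0.8] gap 0.0426 ff 0.0
shift now-axes cm [-0.25 -0.43 -1.7 ] goal-axes [-0.25 -0.43 -1.7 ] turn deg [ 0.02  0.01 -0.05] j [ 0.19 -0.02 -0.29  1.1   0.76  1.87]
```

```bash
python3 -m inch '[{"tx":0.2,"ty":0,"tz":0.2,"rx":0,"ry":0,"rz":0},{"tx":0.2,"ty":0,"tz":0.2,"rx":0,"ry":0,"rz":0},{"tx":0.1,"ty":0,"tz":0.1,"rx":0,"ry":0,"rz":0},{"tx":0,"ty":0,"tz":0,"rx":0,"ry":0,"rz":0},{"tx":0,"ty":0,"tz":0,"rx":0,"ry":0,"rz":0},{"tx":0,"ty":0,"tz":0,"rx":0,"ry":0,"rz":0},{"tx":0,"ty":0,"tz":0,"rx":0,"ry":0,"rz":0},{"tx":0,"ty":0,"tz":0,"rx":0,"ry":0,"rz":0}]'
python3 -m inch '[{"tx":-0.5,"ty":0,"tz":-0.5,"rx":0,"ry":0,"rz":0},{"tx":-0.7,"ty":0,"tz":-0.9,"rx":0,"ry":0,"rz":0},{"tx":-0.9,"ty":0,"tz":-1.1,"rx":0,"ry":0,"rz":0},{"tx":-1.1,"ty":0,"tz":-1.1,"rx":0,"ry":0,"rz":0},{"tx":-1.4,"ty":0,"tz":-1.4,"rx":0,"ry":0,"rz":0},{"tx":-1.4,"ty":0,"tz":-1.4,"rx":0,"ry":0,"rz":0},{"tx":-1.4,"ty":0,"tz":-1.4,"rx":0,"ry":0,"rz":0},{"tx":-1.4,"ty":0,"tz":-1.4,"rx":0,"ry":0,"rz":0}]'
python3 -m inch '[{"tx":-1.4,"ty":0,"tz":-1.4,"rx":0,"ry":0,"rz":0},{"tx":-1.4,"ty":0,"tz":-1.4,"rx":0,"ry":0,"rz":0},{"tx":-1.4,"ty":0,"tz":-1.4,"rx":0,"ry":0,"rz":0},{"tx":-1.4,"ty":0,"tz":-1.4,"rx":0,"ry":0,"rz":0},{"tx":-0.5,"ty":0,"tz":-1.5,"rx":0,"ry":0,"rz":0},{"tx":-0.3,"ty":0,"tz":-1,"rx":0,"ry":0,"rz":0},{"tx":0,"ty":0,"tz":0,"rx":0,"ry":0,"rz":0},{"tx":0,"ty":0,"tz":0,"rx":0,"ry":0,"rz":0}]'
python3 d.py .5225 .2736 .160 45
python3 - <<'E'
from workcell import manip
import cv2,numpy as np
a=[cv2.resize(manip.read_camera(n)['color'][y:y+120,x:x+120,::-1],None,fx=3.3,fy=3.3,interpolation=cv2.INTER_CUBIC) for n,x,y in(('scene',220,195),('top',240,210))]
cv2.imwrite('pics/end.png',np.hstack(a))
E
```

```text
t: 19.32
eef_pos: [0.5275, 0.294, 0.15]
tool_rot: [-0.267, 0.662, 0.644, 0.274]
wrist_force: [0.3, -0.3, 0.8]
finger_gap: 0.0427
finger_force: 0.4
t: 19.98
eef_pos: [0.5239, 0.1657, 0.1529]
tool_rot: [-0.267, 0.662, 0.645, 0.274]
wrist_force: [0.8, 0.4, 0.3]
finger_gap: 0.0425
finger_force: 0.0
t: 20.65
eef_pos: [0.5216, 0.0639, 0.1648]
tool_rot: [-0.267, 0.662, 0.644, 0.274]
wrist_force: [0.4, 0.5, -0.3]
finger_gap: 0.0429
finger_force: 0.0
t 20.65 pos [0.5216 0.0639 0.1648] inbin [-0.2197 -0.0023  0.1648] F [ 0.4  0.5 -0.3] gap 0.0429 ff 0.0
shift now-axes cm [14.48 -0.49 15.17] goal-axes [14.49 -0.45 15.16] turn deg [ 0.09 -0.01 -0.08] j [-0.24  0.11 -0.12  1.54  0.76  1.28]
```

View pics/end.png

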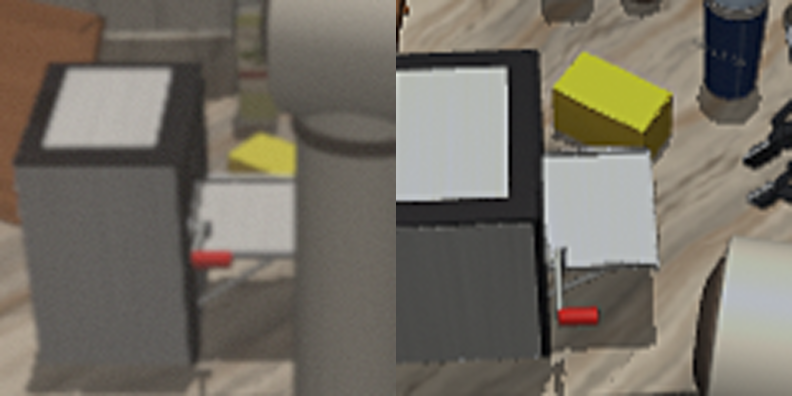

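The ledge is empty, the lever is out, and the tumbler and yellow box are untouched, so the carton has gone in. The flap isn't visible from either camera. I'll check it by touching it lightly: if it hangs shut it must press back from about x = 12 mm.

```bash
python3 -m inch '[{"tx":1.0,"ty":0,"tz":1.0,"rx":0,"ry":0,"rz":0},{"tx":2.3,"ty":0,"tz":2.3,"rx":0,"ry":0,"rz":0},{"tx":2.3,"ty":0,"tz":2.3,"rx":0,"ry":0,"rz":0},{"tx":2.3,"ty":0,"tz":2.3,"rx":0,"ry":0,"rz":0},{"tx":2.3,"ty":0,"tz":2.3,"rx":0,"ry":0,"rz":0},{"tx":2.3,"ty":0,"tz":2.3,"rx":0,"ry":0,"rz":0},{"tx":1.4,"ty":0,"tz":1.4,"rx":0,"ry":0,"rz":0},{"tx":0.6,"ty":0,"tz":0.6,"rx":0,"ry":0,"rz":0}]' | grep -E 'pos|force'
python3 d.py .5225 .2736 .160 45
python3 -m inch '[{"tx":0.3,"ty":0,"tz":0.3,"rx":0,"ry":0,"rz":0},{"tx":0.2,"ty":0,"tz":0.2,"rx":0,"ry":0,"rz":0},{"tx":0,"ty":0,"tz":0,"rx":0,"ry":0,"rz":0},{"tx":0,"ty":0,"tz":0,"rx":0,"ry":0,"rz":0},{"tx":0,"ty":0,"tz":0,"rx":0,"ry":0,"rz":0},{"tx":0,"ty":0,"tz":0,"rx":0,"ry":0,"rz":0},{"tx":0,"ty":0,"tz":0,"rx":0,"ry":0,"rz":0},{"tx":0,"ty":0,"tz":0,"rx":0,"ry":0,"rz":0}]'| grep -E 'pos|force'
python3 -m inch '[{"tx":0.3,"ty":0,"tz":0.3,"rx":0,"ry":0,"rz":0},{"tx":0.2,"ty":0,"tz":0.2,"rx":0,"ry":0,"rz":0},{"tx":0,"ty":0,"tz":0,"rx":0,"ry":0,"rz":0},{"tx":0,"ty":0,"tz":0,"rx":0,"ry":0,"rz":0},{"tx":0,"ty":0,"tz":0,"rx":0,"ry":0,"rz":0},{"tx":0,"ty":0,"tz":0,"rx":0,"ry":0,"rz":0},{"tx":0,"ty":0,"tz":0,"rx":0,"ry":0,"rz":0},{"tx":0,"ty":0,"tz":0,"rx":0,"ry":0,"rz":0}]'| grep -E 'pos|force'
python3 d.py .5225 .2736 .160 45
```

```text
eef_pos: [0.5255, 0.2726, 0.1649]
wrist_force: [-0.7, -0.3, 0.7]
finger_force: 0.0
t 21.42 pos [0.5255 0.2726 0.1649] inbin [-0.011  -0.0007  0.1649] F [-0.7 -0.3  0.7] gap 0.043 ff 0.0
shift now-axes cm [-0.28 -0.3   0.41] goal-axes [-0.28 -0.3   0.41] turn deg [-0.1  -0.04  0.14] j [ 0.16 -0.03 -0.26  1.16  0.77  1.83]
eef_pos: [0.5272, 0.276, 0.1648]
wrist_force: [0.5, -1.1, 1.0]
finger_force: 0.0
eef_pos: [0.5272, 0.2835, 0.1648]
wrist_force: [0.3, -0.8, 0.8]
finger_force: 0.4
t 22.75 pos [0.5272 0.2835 0.1648] inbin [-1.000e-04 -2.200e-03  1.648e-01] F [ 0.3 -0.8  0.8] gap 0.0431 ff 0.4
shift now-axes cm [-1.05 -0.44 -0.37] goal-axes [-1.05 -0.44 -0.37] turn deg [ 0.03  0.   -0.04] j [ 0.18 -0.03 -0.26  1.13  0.76  1.86]
```

The flap pressed back with 0.4 N per finger from about x = 12 mm, which matches the spring with the flap hanging shut. I withdraw and hand in.

```bash
python3 -m inch '[{"tx":-0.4,"ty":0,"tz":-0.4,"rx":0,"ry":0,"rz":0},{"tx":-0.8,"ty":0,"tz":-0.8,"rx":0,"ry":0,"rz":0},{"tx":-1.4,"ty":0,"tz":-1.4,"rx":0,"ry":0,"rz":0},{"tx":-1.8,"ty":0,"tz":-1.8,"rx":0,"ry":0,"rz":0},{"tx":-1.8,"ty":0,"tz":-1.8,"rx":0,"ry":0,"rz":0},{"tx":-1.8,"ty":0,"tz":-1.8,"rx":0,"ry":0,"rz":0},{"tx":-1.8,"ty":0,"tz":-1.8,"rx":0,"ry":0,"rz":0},{"tx":-0.8,"ty":0,"tz":-0.8,"rx":0,"ry":0,"rz":0}]' | grep -E 'pos|force'
python3 -m inch '[{"tx":0,"ty":0,"tz":-0.5,"rx":0,"ry":0,"rz":0},{"tx":0,"ty":0,"tz":-0.5,"rx":0,"ry":0,"rz":0},{"tx":0,"ty":0,"tz":0,"rx":0,"ry":0,"rz":0},{"tx":0,"ty":0,"tz":0,"rx":0,"ry":0,"rz":0},{"tx":0,"ty":0,"tz":0,"rx":0,"ry":0,"rz":0},{"tx":0,"ty":0,"tz":0,"rx":0,"ry":0,"rz":0},{"tx":0,"ty":0,"tz":0,"rx":0,"ry":0,"rz":0},{"tx":0,"ty":0,"tz":0,"rx":0,"ry":0,"rz":0}]'| grep -E 'pos|force'
python3 -c "
from workcell import manip
print(manip.finish_job())"
```

```text
eef_pos: [0.5232, 0.1312, 0.1649]
wrist_force: [0.4, 0.7, -0.1]
finger_force: 0.0
eef_pos: [0.5228, 0.127, 0.1719]
wrist_force: [0.8, -0.1, 0.2]
finger_force: 0.0
the job is handed in; nothing more can be done
None
```

The job is handed in, with no verdict returned: lever out at about 1.4 rad, carton pushed in off the ledge, flap felt shut by touch (the carton inside could not be seen), and tumbler, mug and glass never touched.

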